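# Take the skin temperature of the purple-edged shamisen drum

## Robot

A 6-joint arm with a two-finger parallel gripper is mounted at the origin on the work surface. World frame = base frame: x ahead of the robot, y to its left, z up, the work surface at z = 0. Lengths are in mm, angles in rad, forces in N, time in s.
With the tool pointing down it reaches from about 350 to 975 mm from the base axis. Payload 7.1 kg.
Tool frame: the origin (TCP) lies at the very end of the fingers, on their centre line; the grasp point (between the pads) lies ctrl.hold_point_z behind it (ctrl.hold_point_z is the distance from the TCP to the grasp point, in mm); z points along the fingers, y is the line along which they close (so a half turn about z gives the same grasp; the last joint's range is limited). The gripper opens to 88 mm and grips with 3 to 60 N. Pads are 20 mm wide; open, the fingers measure 115 mm over their backs; the gripper's body (75 mm by 178 mm) begins 61 mm behind the grasp point.
Start: joints at [-1.217, 0.423, 1.63, -0, 1.089, -0.019], TCP at [227.657, -582.046, 222.675] pointing down, gripper open.
Joint ranges: [-3, 3], [-0.9, 2.11], [0.09, 2.58], [-1.31, 4.45], [0.11, 2.69], [-2.54, 2.54]. Speed limits (rad/s): [2.39, 2.39, 3.01, 3.14, 3.14, 3.14].

## Interface

Orientations are given as a rotation vector (axis times angle).
In Python, from workcell import ctrl gives the robot as it stands. The module is installed in compiled form; this text tells all that it offers.
- The arm moves only by the shell command python3 -m creep 'ROWS'. ROWS is JSON, a list of rows, each an object with "translation": the shift along the tool's x, y, z in mm, a list of three; "angular": the turn, a rotation vector about the tool's x, y, z in rad, a list of three; "jaw": the opening, from 0 (shut) to 1 (fully open). A call has exactly 8 rows; each row is the pose to reach, as a shift and turn from the pose commanded when the call began, along the tool's axes at that moment; what a row does not reach only later rows make up. A row lasts 1/8 s, in which the tool goes at most 62.5 mm and 10.7 degrees, less where a joint would pass 70% of its speed; a pose out of reach is approached as far as the arm can. A call with a gripper value outside its range is refused whole. The fingers move at their own pace and stop on an object; the grip force is fixed at half the most. Time passes only in rows, so rows that repeat a pose let the fingers close, or fill a call up. It gives the time, the measured TCP pose, the force, the opening and the grip force at its end, in the units of the state.
- ctrl.get_obs(): the state, without advancing time (a new reading comes with each control period).
- ctrl.get_image(name): name is "scene" or "side" or "wrist"; returns the picture (420x560x3 uint8, red, green, blue); there is no depth.
- ctrl.camera_info(name): a dict with "camera_matrix" (3x3 intrinsics, pixels), "world_from_camera" (4x4, takes a point from camera to world coordinates). Camera axes: x right, y up, looking along -z (the intrinsics and any distortion apply to the point x, -y, -z); pixel columns grow to the right and rows downward; lengths in mm; the calibration is good to about 2 mm. A picture is of the moment at which its call begins: read the wrist's pose just before it. camera_info takes no time and is no camera call; for the wrist camera it gives the pose at the moment of the call.
- ctrl.close_job(): hands the job in; it is judged then, once.
Trained networks look in the newest picture that a camera, given by its name, has taken for a name from the list of things; names that differ only in an ending like _2 or _b are one class to them, and where a whole thing is asked for, a point or a joint stands for the part that bears it (a point fixed in the world has none). Each returns a list of dicts, best first, with "score" (0 to 1); they miss things now and then, are a little off and sometimes report something else, mostly with a low value. They report only what shows in the picture. A call takes as long as a camera call.
- ctrl.look_for(camera, label): "rect" ([left, top, right, bottom] in pixels, round what is visible of it).
The state is a dict: "t": time; "qpos": joint angles; "qvel": joint speeds; "joint_torque": joint torques, N m; "ee_pos": TCP position; "orientation": TCP orientation; "ft_force": force on the tool from outside, world axes, zero at the start; "moment": the same for the moment, N m; "width": finger opening in mm; "grasp_force": force on a finger pad.
Only numpy, scipy, OpenCV 4.12 (cv2) and the standard library are available. Lean on these libraries where they do the work, as an engineer would, in place of code of your own. Each camera call takes 0.05 s, during which the arm holds its last target. There are 200 camera calls.

## Task

Pick up the yellow infrared thermometer from the cork mat and take the skin temperature of the purple-edged drum: hold the thermometer level, with the window under its head about 70 mm straight above the black measuring dot on that drum's skin, and keep it still there for at least two seconds. Then set it back down on the cork mat, on its feet, without dropping it, and let go. Do not measure the red-edged drum, and neither touch nor shift either drum.

Things in the scene. Friction and masses are not known exactly. Their poses are not given: they have to be found in the camera images.
- wand_grip (a point): Infrared thermometer, loose, about 0.25 kg, 170 mm long: level black handle bar 30 mm wide, 26 mm thick, yellow head (40 x 40, 64 mm tall) at one end, yellow foot at the other; it stands on both, 36 mm free under the bar. Point: middle of the bar, 49 mm above the underside; x along the bar to the head, z up. Bar is free 45 mm headward, 67 mm footward. Grasp here from above, across 30 mm.
- wand_window (a point): The sensor window: the centre of the flat underside of the thermometer's yellow head. It looks straight down (-z) when the handle is level. Rigidly joined to wand_grip: 65 mm ahead of it along x and 49 mm below it. Same axes.
- purple_dot (a point): Centre of the matt black dot, 30 mm across, on the cream skin of the drum with the PURPLE edge, the one to measure. Drum: dark wooden box 180 (x) by 190 (y) mm, 90 mm tall, bulged sides, loose (0.8 kg), lying skin up. Point: on the skin, 90 mm above the bench, 30 mm along x and 20 mm along y from the drum's centre; z up. The two drums may swap sides.
- red_dot (a point): The same dot on a drum of the same size with a RED edge: not to be measured. Same offsets.
- mat_top (a point): Centre of the top face of the fixed cork mat on which the thermometer stands, 250 mm (x) by 140 mm (y), 4 mm thick; the point is 4 mm above the bench. Only the head and foot of the thermometer rest on it.

How it is judged (in metres and radians):
On the way:
1. The thermometer is held level and still, its window 35 to 110 mm above the purple-edged drum's dot and within 20 mm of it sideways, for 1.5 s (horizontal distance between wand_window and purple_dot below 0.02 m and z of wand_window in the frame of purple_dot between 0.035 and 0.11 m and angle between wand_window's own z axis and vertical below 0.21 rad and linear speed of wand below 0.03 m/s and angular speed of wand below 0.3 rad/s), for 1.5 s.
At the end, for the whole second after the job is handed in: The thermometer stands on its head and foot on the cork mat, level within 7 degrees, the middle of its handle within 80 mm of the mat's centre, at rest and released; both drums are within 15 mm of where they were (horizontal distance between wand_grip and mat_top below 0.08 m and z of wand_grip in the frame of mat_top between 0.042 and 0.056 m and angle between wand_grip's own z axis and vertical below 0.12 rad and linear speed of wand below 0.02 m/s and distance of each of purple_dot, red_dot from where it was at the start of the episode below 0.015 m); the robot touches nothing.
It fails at once if a drum is touched by the thermometer or the robot (over 1 N) (contact force between any of wand, the arm, the fingers and purple_drum above 1 N or contact force between any of wand, the arm, the fingers and red_drum above 1 N).
It fails at once if the red-edged drum is measured: the window comes within 25 mm sideways of its dot, less than 110 mm above it (horizontal distance between wand_window and red_dot below 0.025 m and z of wand_window in the frame of red_dot below 0.11 m).
It fails at once if the thermometer is dropped: it moves faster than 0.4 m/s while no finger holds it (contact force between the fingers and wand below 0.3 N and linear speed of wand above 0.4 m/s).
It also fails if it takes over 48 s, if anything falls off the work surface, if the arm or the gripper's body presses on something with over 40 N, if the wrist force passes 120 N, or if a joint passes its speed limit or range.

## Working session

There is one attempt and no reset: what is moved stays moved. The work goes in short steps, Python scripts to look and compute and a shell command to move; the robot and the scene stay as the last step left them, time stands still between calls to the robot, and variables do not carry over. Pictures are saved under pics/ and viewed, at most 10 in all, crops included, and the job is handed in when it is done.

```bash
mkdir -p pics
python3 - <<'E'
from workcell import ctrl
import cv2,numpy as np
np.set_printoptions(precision=3,suppress=True)
print(ctrl.hold_point_z,ctrl.get_obs())
for c in ("scene","side"):
    im=ctrl.get_image(c); cv2.imwrite(f"pics/{c}0.png",im[:,:,::-1])
    i=ctrl.camera_info(c); print(c,i)
    for l in ("wand_grip","wand_window","purple_dot","red_dot","mat_top"):
        print(l,[(np.round(r["rect"]),round(r["score"],2)) for r in ctrl.look_for(c,l)[:3]])
E
```

```text
18.700000000000003 {'t': 0.0, 'qpos': array([-1.217,  0.424,  1.631, -0.   ,  1.089, -0.019]), 'qvel': array([ 0.002, -0.001,  0.002, -0.   ,  0.002,  0.001]), 'joint_torque': array([ -0.001, -54.462, -27.366,   0.064,   0.023,  -0.   ]), 'ee_pos': array([ 227.47 , -581.555,  221.922]), 'orientation': array([-3.086, -0.582,  0.   ]), 'ft_force': array([ 0.245, -0.761, -0.142]), 'moment': array([-0.012,  0.086, -0.01 ]), 'grasp_force': 0.0, 'width': 87.77724093002152}
scene {'camera_matrix': array([[402.112,   0.   , 275.634],
       [  0.   , 402.112, 212.441],
       [  0.   ,   0.   ,   1.   ]]), 'world_from_camera': array([[   0.89 ,   -0.3  ,    0.344,  870.893],
       [   0.456,    0.594,   -0.663, -570.162],
       [  -0.006,    0.747,    0.665,  665.913],
       [   0.   ,    0.   ,    0.   ,    1.   ]])}
wand_grip [(array([221., 192., 288., 248.]), 0.77)]
wand_window [(array([222., 193., 287., 248.]), 0.76)]
purple_dot [(array([104., 267., 247., 410.]), 0.55)]
red_dot [(array([285., 117., 372., 185.]), 0.78)]
mat_top [(array([206., 198., 320., 278.]), 0.76)]
side {'camera_matrix': array([[407.477,   0.   , 279.626],
       [  0.   , 407.477, 208.707],
       [  0.   ,   0.   ,   1.   ]]), 'world_from_camera': array([[ -0.788,   0.322,  -0.525, 124.261],
       [ -0.616,  -0.428,   0.662, 547.032],
       [ -0.012,   0.845,   0.535, 525.104],
       [  0.   ,   0.   ,   0.   ,   1.   ]])}
wand_grip [(array([261., 209., 334., 275.]), 0.82)]
wand_window [(array([264., 208., 337., 274.]), 0.57)]
purple_dot [(array([312., 141., 404., 208.]), 0.79)]
red_dot [(array([ 46., 262., 209., 420.]), 0.65)]
mat_top [(array([234., 220., 356., 296.]), 0.61)]
```

View pics/scene0.png

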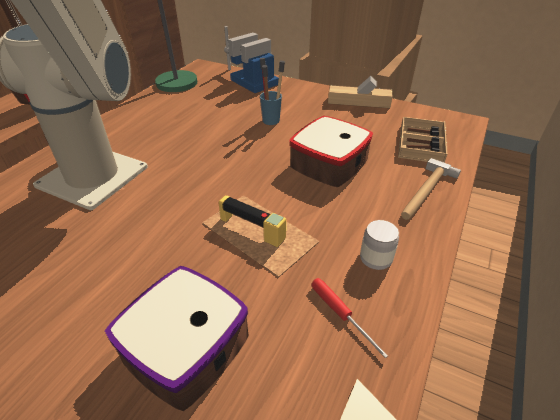

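View pics/side0.png

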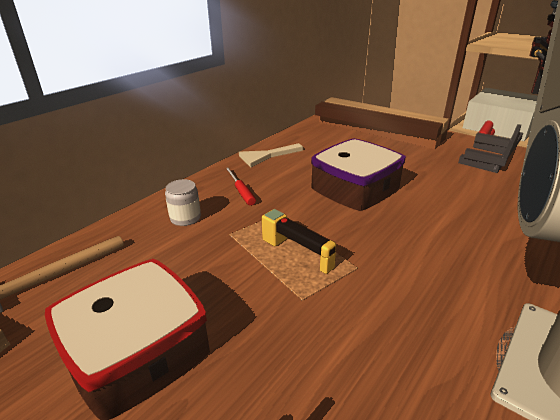

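The scene view shows the purple drum front left with its dot at about (199,318), the red drum's dot at (345,136), and the wand with its head at (274,225) and foot at (224,207). In the side view the purple dot is at (344,155), the red dot at (102,305), the head at (273,225) and the foot at (328,257).

```bash
cat > h.py <<'E'
import cv2,numpy as np
from workcell import ctrl
np.set_printoptions(precision=2,suppress=True)
def ray(c,uv,info=None):
    i=info or ctrl.camera_info(c); K=i["camera_matrix"];T=i["world_from_camera"]
    d=np.linalg.inv(K)@[uv[0],uv[1],1]; return T[:3,3],T[:3,:3]@(d*[1,-1,-1])
def onz(c,uv,z,info=None):
    o,d=ray(c,uv,info); return (o+d*(z-o[2])/d[2])
def proj(c,p,info=None):
    i=info or ctrl.camera_info(c);K=i["camera_matrix"];T=i["world_from_camera"]
    q=T[:3,:3].T@(np.array(p)-T[:3,3]); q=K@(q*[1,-1,-1]); return q[:2]/q[2]
def blob(im,uv,r=14,thr=70):
    x,y=map(int,uv); m=(im[y-r:y+r,x-r:x+r].max(2)<thr).astype(np.uint8)
    n,l,s,c=cv2.connectedComponentsWithStats(m); k=l[r,r]; return c[k]+[x-r,y-r],s[k,4]
E
python3 - <<'E'
from h import *
S={c:cv2.imread(f"pics/{c}0.png") for c in("scene","side")}
for n,a,b in(("purple",(199,318),(344,155)),("red",(345,136),(102,305))):
    for c,uv in(("scene",a),("side",b)):
        p,s=blob(S[c],uv); print(n,c,p,s,onz(c,p,90))
for c,cr in(("scene",(205,185)),("side",(232,200))):
    # black bar top region + teal patch
    pass
a=cv2.resize(S["scene"][185:285,200:325],None,fx=6,fy=6,interpolation=cv2.INTER_NEAREST)
b=cv2.resize(S["side"][200:300,230:355],None,fx=6,fy=6,interpolation=cv2.INTER_NEAREST)
cv2.imwrite("pics/a.png",a);cv2.imwrite("pics/b.png",b)
E
```

```text
purple scene [198.51 318.19] 192 [ 578.8  -289.65   90.  ]
purple side [343.67 154.46] 39 [ 579.32 -288.84   90.  ]
red scene [344.85 135.38] 34 [596.96 371.57  90.  ]
red side [102.16 304.57] 225 [597.51 372.03  90.  ]
```

View pics/a.png

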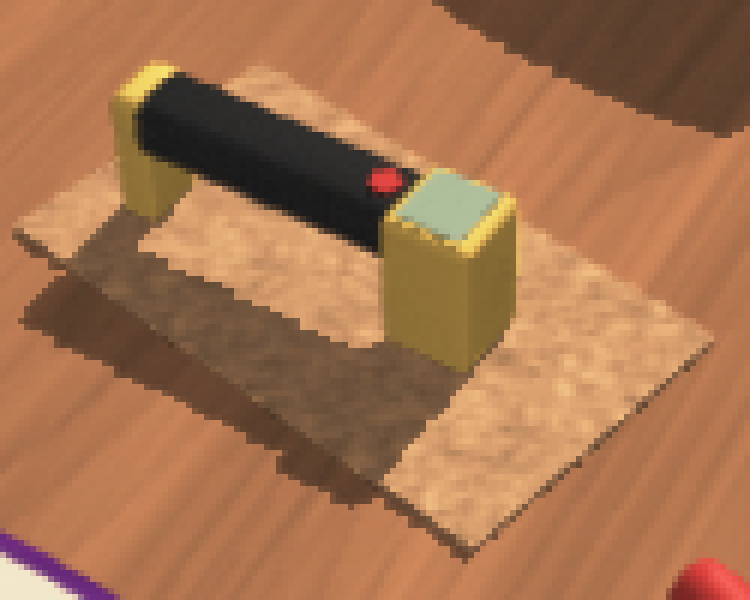

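View pics/b.png

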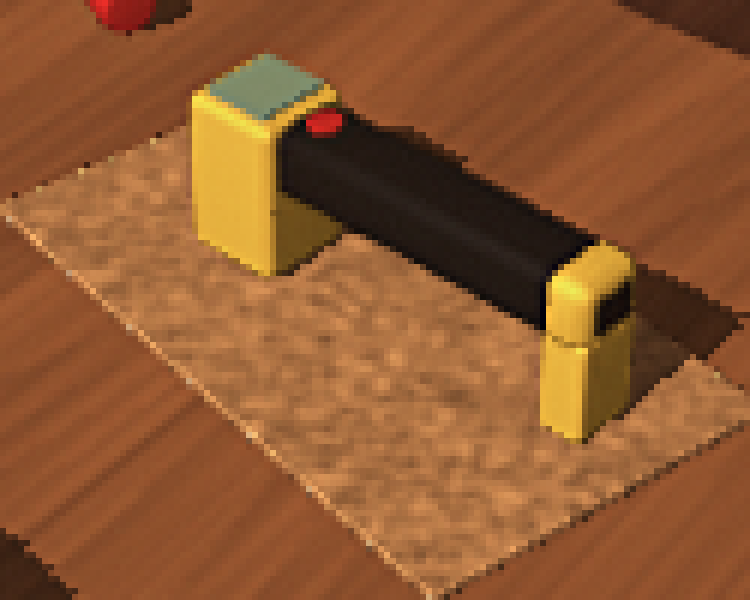

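The crops show the wand's head top with its teal plate at scene (275,219) and side (275,215). The foot top is at scene (225,198) and side (329,244), and the mat corners are visible.

Run:
```python
from h import *
A=lambda u,v:(200+u/6,185+v/6)
B=lambda u,v:(230+u/6,200+v/6)
h=[onz("scene",A(450,206),68),onz("side",B(266,87),68)]
f=[onz("scene",A(148,80),66),onz("side",B(597,262),66)]
hb=[onz("scene",A(465,372),4),onz("side",B(275,273),4)]
print("head",h,"foot",f,"corner",hb)
h=np.mean(h,0);f=np.mean(f,0);d=h-f;print(np.hypot(*d[:2]))
d=(d/np.hypot(*d[:2]))[:2];print("yaw",np.degrees(np.arctan2(d[1],d[0])),"grip",h[:2]-65*d)
for c,q in(("scene",[(14,233),(465,550),(713,337)]),("side",[(5,205),(435,595)])):
    F=A if c=="scene" else B
    print([onz(c,F(*p),4)[:2] for p in q])
print((onz("scene",A(14,233),4)+onz("scene",A(713,337),4))/2)
from scipy.spatial.transform import Rotation as R
print(R.from_rotvec(ctrl.get_obs()["orientation"]).as_matrix())
```

```text
head [array([570.32,   4.82,  68.  ]), array([567.76,   5.7 ,  68.  ])] foot [array([431.11,  18.11,  66.  ]), array([426.54,  19.  ,  66.  ])] corner [array([585.35, -13.02,   4.  ]), array([553.34,  20.65,   4.  ])]
140.85064673842336
yaw -5.416039459488426 grip [504.33  11.4 ]
[array([389.58, -26.53]), array([624.07, -89.13]), array([661.48,  46.03])]
[array([656.75,  48.22]), array([419.22, 113.75])]
[525.53   9.75   4.  ]
[[ 0.93  0.36 -0.  ]
 [ 0.36 -0.93 -0.  ]
 [-0.    0.   -1.  ]]
```

```bash
cat >> h.py <<'E'
from scipy.spatial.transform import Rotation as R
def shift(target,yaw,pos=None):
    o=ctrl.get_obs(); M=R.from_rotvec(o["orientation"]); p=o["ee_pos"] if pos is None else np.array(pos)
    y=np.radians(yaw);c,s=np.cos(y),np.sin(y); W=R.from_matrix([[c,s,0],[s,-c,0],[0,0,-1]])
    print("t",o["t"],"pos",o["ee_pos"],"translation",M.inv().apply(np.array(target)-p).round(1),"angular",(M.inv()*W).as_rotvec().round(4),"width",o["width"])
E
python3 -c "
from h import *
shift([504.3,11.3,150],-5.4,[227.657,-582.046,222.675])"
```

```text
t 0.6 pos [ 227.66 -582.07  222.7 ] translation [ 473.7 -451.8   72.6] angular [0.   0.   0.47] width 87.75728701809673
```

```bash
python3 -m creep '[{"translation":[40,-38,6],"angular":[0,0,0.06],"jaw":1},{"translation":[80,-76,12],"angular":[0,0,0.12],"jaw":1},{"translation":[120,-114,18],"angular":[0,0,0.18],"jaw":1},{"translation":[160,-152,24],"angular":[0,0,0.24],"jaw":1},{"translation":[200,-190,30],"angular":[0,0,0.3],"jaw":1},{"translation":[240,-229,36],"angular":[0,0,0.36],"jaw":1},{"translation":[280,-267,42],"angular":[0,0,0.42],"jaw":1},{"translation":[320,-305,48],"angular":[0,0,0.47],"jaw":1}]'
python3 -c "
from h import *
shift([504.3,11.3,150],-5.4)"
```

```text
t: 1.6
ee_pos: [415.4, -180.0, 174.9]
orientation: [3.137, -0.156, 0.002]
ft_force: [1.0, -0.7, 0.5]
width: 87.9
grasp_force: 0.0
t 1.6 pos [ 415.39 -179.95  174.87] translation [  69.5 -199.1   24.9] angular [ 0.   -0.   -0.01] width 87.88499504212024
```

```bash
python3 -m creep '[{"translation":[15,-44,5],"angular":[0,0,0],"jaw":1},{"translation":[30,-88,10],"angular":[0,0,0],"jaw":1},{"translation":[45,-130,15],"angular":[0,0,0],"jaw":1},{"translation":[58,-165,20],"angular":[0,0,0],"jaw":1},{"translation":[66,-188,24],"angular":[0,0,0],"jaw":1},{"translation":[69.5,-199,25],"angular":[0,0,0],"jaw":1},{"translation":[69.5,-199,25],"angular":[0,0,0],"jaw":1},{"translation":[69.5,-199,25],"angular":[0,0,0],"jaw":1}]'
python3 - <<'E'
from h import *
shift([504.3,11.3,34.3],-5.4)
i=ctrl.camera_info("wrist"); im=ctrl.get_image("wrist"); cv2.imwrite("pics/w1.png",im[:,:,::-1])
print([proj("wrist",p,i) for p in([504.3,11.3,66],[569,5.2,68],[428.8,18.5,66])]); print(i)
E
```

```text
t: 2.6
ee_pos: [502.8, 9.2, 149.8]
orientation: [3.138, -0.154, -0.0]
ft_force: [-0.2, -0.3, -0.1]
width: 87.9
grasp_force: 0.0
t 2.6 pos [502.77   9.18 149.8 ] translation [  1.3  -2.3 115.5] angular [ 0.  0. -0.] width 87.94610620796124
[array([274.25, 216.89]), array([273.69, 137.98]), array([274.7 , 297.36])]
{'camera_matrix': array([[299.3 ,   0.  , 277.58],
       [  0.  , 299.3 , 211.55],
       [  0.  ,   0.  ,   1.  ]]), 'world_from_camera': array([[ -0.1 ,   0.97,   0.24, 570.13],
       [ -1.  ,  -0.09,  -0.02,   2.03],
       [  0.  ,  -0.24,   0.97, 310.96],
       [  0.  ,   0.  ,   0.  ,   1.  ]])}
```

View pics/w1.png

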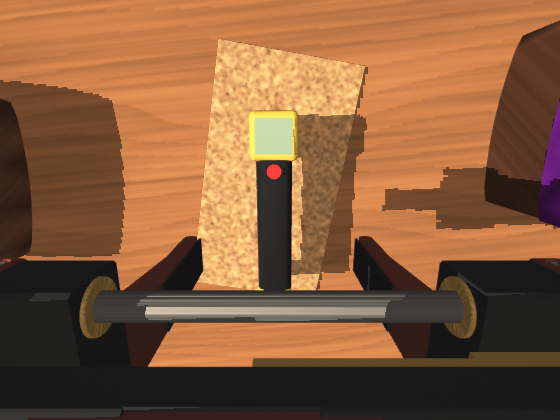

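The wrist view shows the head's top centred at about (273,136), within 2 px of the prediction, with the bar upright and midway between the fingers. I'll go down and grip.

```bash
python3 -m creep '[{"translation":[1.3,-1.5,20],"angular":[0,0,0],"jaw":1},{"translation":[1.5,-2,45],"angular":[0,0,0],"jaw":1},{"translation":[1.5,-2,70],"angular":[0,0,0],"jaw":1},{"translation":[1.5,-2,92],"angular":[0,0,0],"jaw":1},{"translation":[1.5,-2,107],"angular":[0,0,0],"jaw":1},{"translation":[1.5,-2,115],"angular":[0,0,0],"jaw":1},{"translation":[1.5,-2,115],"angular":[0,0,0],"jaw":1},{"translation":[1.5,-2,115],"angular":[0,0,0],"jaw":1}]'
python3 -m creep '[{"translation":[0,0,0],"angular":[0,0,0],"jaw":0.6},{"translation":[0,0,0],"angular":[0,0,0],"jaw":0.4},{"translation":[0,0,0],"angular":[0,0,0],"jaw":0},{"translation":[0,0,0],"angular":[0,0,0],"jaw":0},{"translation":[0,0,0],"angular":[0,0,0],"jaw":0},{"translation":[0,0,0],"angular":[0,0,0],"jaw":0},{"translation":[0,0,0],"angular":[0,0,0],"jaw":0},{"translation":[0,0,0],"angular":[0,0,0],"jaw":0}]'
python3 -c "
from h import *
shift([514,-283.3,192],-5.4)"
```

```text
t: 3.65
ee_pos: [505.2, 11.7, 35.2]
orientation: [-3.138, 0.153, -0.002]
ft_force: [-0.5, 0.1, 0.2]
width: 87.7
grasp_force: 0.0
t: 4.65
ee_pos: [504.7, 11.7, 34.6]
orientation: [-3.138, 0.153, 0.0]
ft_force: [-0.5, -0.3, -0.7]
width: 29.8
grasp_force: 30.0
t 4.65 pos [504.73  11.73  34.62] translation [  37.8  292.7 -157.4] angular [-0.  0. -0.] width 29.826794936630712
```

```bash
python3 -m creep '[{"translation":[0,0,-8],"angular":[0,0,0],"jaw":0},{"translation":[0,0,-25],"angular":[0,0,0],"jaw":0},{"translation":[0,0,-50],"angular":[0,0,0],"jaw":0},{"translation":[0,0,-80],"angular":[0,0,0],"jaw":0},{"translation":[0,0,-110],"angular":[0,0,0],"jaw":0},{"translation":[0,0,-137],"angular":[0,0,0],"jaw":0},{"translation":[0,0,-152],"angular":[0,0,0],"jaw":0},{"translation":[0,0,-157],"angular":[0,0,0],"jaw":0}]'
python3 - <<'E'
from h import *
shift([514,-283.3,192],-5.4)
i=ctrl.camera_info("wrist"); im=ctrl.get_image("wrist"); cv2.imwrite("pics/w2.png",im[:,:,::-1])
o=ctrl.get_obs();print(o["ft_force"],o["grasp_force"],proj("wrist",o["ee_pos"]+[64.7,-6.1,18.7+15],i))
E
```

```text
t: 5.65
ee_pos: [505.0, 11.7, 192.8]
orientation: [-3.138, 0.153, -0.003]
ft_force: [-0.4, -0.8, -3.1]
width: 29.9
grasp_force: 30.0
t 5.65 pos [504.99  11.7  192.81] translation [ 37.6 292.7   0.8] angular [-0. -0. -0.] width 29.934378524709288
[ 0.07 -0.28 -2.54] 29.991247951984406 [275.73 143.07]
```

View pics/w2.png

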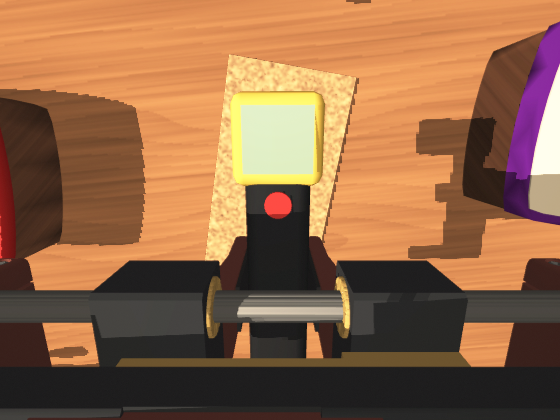

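The wrist view shows the wand held straight, with the head's top at about (278,138), roughly 2 mm ahead of nominal. Next I'll move across to the purple dot.

```bash
python3 -m creep '[{"translation":[1,12,0],"angular":[0,0,0],"jaw":0},{"translation":[5,42,0],"angular":[0,0,0],"jaw":0},{"translation":[10,82,0],"angular":[0,0,0],"jaw":0},{"translation":[16,127,0],"angular":[0,0,0],"jaw":0},{"translation":[21,172,0],"angular":[0,0,0],"jaw":0},{"translation":[27,215,0],"angular":[0,0,0],"jaw":0},{"translation":[31,250,0],"angular":[0,0,0],"jaw":0},{"translation":[34,276,0],"angular":[0,0,0],"jaw":0}]'
python3 -m creep '[{"translation":[1,10,0],"angular":[0,0,0],"jaw":0},{"translation":[2,15,0],"angular":[0,0,0],"jaw":0},{"translation":[2,16,0],"angular":[0,0,0],"jaw":0},{"translation":[2,16,0],"angular":[0,0,0],"jaw":0},{"translation":[2,16,0],"angular":[0,0,0],"jaw":0},{"translation":[2,16,0],"angular":[0,0,0],"jaw":0},{"translation":[2,16,0],"angular":[0,0,0],"jaw":0},{"translation":[2,16,0],"angular":[0,0,0],"jaw":0}]'
python3 - <<'E'
from h import *
shift([513,-283.3,192],-5.4)
for c in("scene","side"):
    im=ctrl.get_image(c); cv2.imwrite(f"pics/{c}2.png",im[:,:,::-1])
    o=ctrl.get_obs()["ee_pos"]+[66.5,-6.2,18.7+15]; print(c,proj(c,o),proj(c,o-[141,-13.3,2]))
a=cv2.imread("pics/scene2.png")[150:350,60:325];b=cv2.imread("pics/side2.png")[50:250,260:525]
cv2.imwrite("pics/m.png",cv2.resize(np.hstack([a,b]),None,fx=1.5,fy=1.5))
E
```

```text
t: 6.7
ee_pos: [510.6, -268.3, 190.2]
orientation: [-3.137, 0.155, 0.004]
ft_force: [0.1, 0.4, -3.2]
width: 30.0
grasp_force: 30.0
t: 7.7
ee_pos: [512.3, -282.3, 191.7]
orientation: [-3.138, 0.152, -0.0]
ft_force: [0.9, -0.5, -3.0]
width: 29.8
grasp_force: 30.0
t 7.7 pos [ 512.26 -282.32  191.71] translation [ 0.8  0.9 -0.3] angular [-0. -0. -0.] width 29.810252616267118
scene [186.38 263.94] [119.45 228.58]
side [348.01 101.47] [402.64 116.08]
```

View pics/m.png

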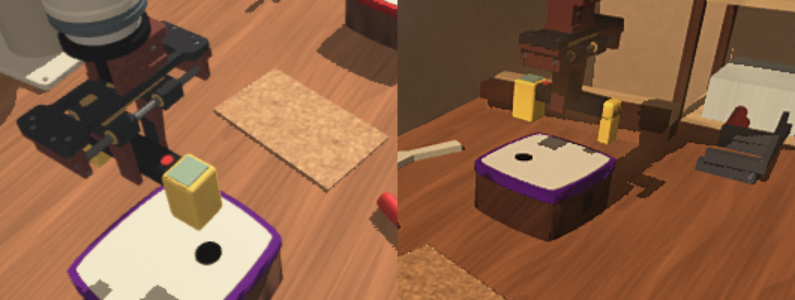

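Both views show the head over the purple drum, its top at scene (185,262) and side (348,102), as predicted, and level. Now I'll hold it still.

```bash
for k in 1; do python3 -m creep '[{"translation":[0.8,0.9,0],"angular":[0,0,0],"jaw":0},{"translation":[0.8,0.9,0],"angular":[0,0,0],"jaw":0},{"translation":[0.8,0.9,0],"angular":[0,0,0],"jaw":0},{"translation":[0.8,0.9,0],"angular":[0,0,0],"jaw":0},{"translation":[0.8,0.9,0],"angular":[0,0,0],"jaw":0},{"translation":[0.8,0.9,0],"angular":[0,0,0],"jaw":0},{"translation":[0.8,0.9,0],"angular":[0,0,0],"jaw":0},{"translation":[0.8,0.9,0],"angular":[0,0,0],"jaw":0}]'; done
python3 -m creep '[{"translation":[0,0,0],"angular":[0,0,0],"jaw":0},{"translation":[0,0,0],"angular":[0,0,0],"jaw":0},{"translation":[0,0,0],"angular":[0,0,0],"jaw":0},{"translation":[0,0,0],"angular":[0,0,0],"jaw":0},{"translation":[0,0,0],"angular":[0,0,0],"jaw":0},{"translation":[0,0,0],"angular":[0,0,0],"jaw":0},{"translation":[0,0,0],"angular":[0,0,0],"jaw":0},{"translation":[0,0,0],"angular":[0,0,0],"jaw":0}]'
python3 -m creep '[{"translation":[0,0,0],"angular":[0,0,0],"jaw":0},{"translation":[0,0,0],"angular":[0,0,0],"jaw":0},{"translation":[0,0,0],"angular":[0,0,0],"jaw":0},{"translation":[0,0,0],"angular":[0,0,0],"jaw":0},{"translation":[0,0,0],"angular":[0,0,0],"jaw":0},{"translation":[0,0,0],"angular":[0,0,0],"jaw":0},{"translation":[0,0,0],"angular":[0,0,0],"jaw":0},{"translation":[0,0,0],"angular":[0,0,0],"jaw":0}]'
python3 -c "
from h import *
shift([510,11,192],-5.4)"
```

```text
t: 8.8
ee_pos: [513.0, -283.4, 191.7]
orientation: [-3.138, 0.153, -0.0]
ft_force: [0.3, -1.1, -3.2]
width: 29.9
grasp_force: 30.0
t: 9.8
ee_pos: [513.0, -283.4, 191.7]
orientation: [-3.138, 0.153, 0.0]
ft_force: [0.0, 0.3, -2.9]
width: 29.8
grasp_force: 30.0
t: 10.8
ee_pos: [512.9, -283.4, 191.7]
orientation: [-3.138, 0.153, 0.0]
ft_force: [-0.0, -0.3, -2.7]
width: 30.1
grasp_force: 30.0
t 10.8 pos [ 512.94 -283.35  191.67] translation [ -31.5 -292.7   -0.3] angular [-0.  0. -0.] width 30.061256493051324
```

```bash
python3 -m creep '[{"translation":[-1,-12,0],"angular":[0,0,0],"jaw":0},{"translation":[-4,-42,0],"angular":[0,0,0],"jaw":0},{"translation":[-9,-82,0],"angular":[0,0,0],"jaw":0},{"translation":[-14,-127,0],"angular":[0,0,0],"jaw":0},{"translation":[-18,-172,0],"angular":[0,0,0],"jaw":0},{"translation":[-23,-215,0],"angular":[0,0,0],"jaw":0},{"translation":[-27,-250,0],"angular":[0,0,0],"jaw":0},{"translation":[-30,-276,0],"angular":[0,0,0],"jaw":0}]'
python3 -m creep '[{"translation":[-1,-10,0],"angular":[0,0,0],"jaw":0},{"translation":[-1.5,-16,3],"angular":[0,0,0],"jaw":0},{"translation":[-1.5,-16,15],"angular":[0,0,0],"jaw":0},{"translation":[-1.5,-16,35],"angular":[0,0,0],"jaw":0},{"translation":[-1.5,-16,60],"angular":[0,0,0],"jaw":0},{"translation":[-1.5,-16,85],"angular":[0,0,0],"jaw":0},{"translation":[-1.5,-16,105],"angular":[0,0,0],"jaw":0},{"translation":[-1.5,-16,120],"angular":[0,0,0],"jaw":0}]'
python3 -c "
from h import *
shift([510,11,34.6],-5.4)"
```

```text
t: 11.8
ee_pos: [509.4, -3.6, 191.8]
orientation: [-3.138, 0.151, -0.0]
ft_force: [0.8, -1.0, -3.4]
width: 29.9
grasp_force: 30.0
t: 12.8
ee_pos: [509.3, 9.5, 70.1]
orientation: [3.138, -0.154, -0.002]
ft_force: [-0.1, 0.2, -3.3]
width: 29.7
grasp_force: 30.0
t 12.8 pos [509.34   9.49  70.06] translation [ 0.6 -1.6 35.5] angular [ 0.  0. -0.] width 29.71158718152316
```

```bash
python3 -m creep '[{"translation":[0,0,10],"angular":[0,0,0],"jaw":0},{"translation":[0,0,18],"angular":[0,0,0],"jaw":0},{"translation":[0,0,25],"angular":[0,0,0],"jaw":0},{"translation":[0,0,29],"angular":[0,0,0],"jaw":0},{"translation":[0,0,32],"angular":[0,0,0],"jaw":0},{"translation":[0,0,34],"angular":[0,0,0],"jaw":0},{"translation":[0,0,35],"angular":[0,0,0],"jaw":0},{"translation":[0,0,35],"angular":[0,0,0],"jaw":0}]'
python3 -m creep '[{"translation":[0,0,0],"angular":[0,0,0],"jaw":0},{"translation":[0,0,0],"angular":[0,0,0],"jaw":0},{"translation":[0,0,0],"angular":[0,0,0],"jaw":0},{"translation":[0,0,0],"angular":[0,0,0],"jaw":0},{"translation":[0,0,0],"angular":[0,0,0],"jaw":0},{"translation":[0,0,0],"angular":[0,0,0],"jaw":0},{"translation":[0,0,0],"angular":[0,0,0],"jaw":0},{"translation":[0,0,0],"angular":[0,0,0],"jaw":0}]'
```

```text
t: 13.8
ee_pos: [510.0, 10.3, 36.7]
orientation: [-3.138, 0.153, -0.0]
ft_force: [-0.5, 0.1, -2.8]
width: 30.0
grasp_force: 30.0
t: 14.8
ee_pos: [509.9, 10.3, 36.7]
orientation: [-3.138, 0.153, 0.0]
ft_force: [0.5, -0.7, -2.8]
width: 29.8
grasp_force: 30.0
```

Still hanging, about 2 mm above the mat. I'll lower it slowly until it touches.

```bash
python3 -m creep '[{"translation":[0,0,0.5],"angular":[0,0,0],"jaw":0},{"translation":[0,0,1],"angular":[0,0,0],"jaw":0},{"translation":[0,0,1.3],"angular":[0,0,0],"jaw":0},{"translation":[0,0,1.6],"angular":[0,0,0],"jaw":0},{"translation":[0,0,1.9],"angular":[0,0,0],"jaw":0},{"translation":[0,0,2.1],"angular":[0,0,0],"jaw":0},{"translation":[0,0,2.1],"angular":[0,0,0],"jaw":0},{"translation":[0,0,2.1],"angular":[0,0,0],"jaw":0}]'
```

```text
t: 15.8
ee_pos: [509.9, 10.3, 34.7]
orientation: [-3.138, 0.153, -0.0]
ft_force: [-0.5, 0.6, -0.8]
width: 30.2
grasp_force: 30.0
```

The mat now carries most of the weight. I'll open the gripper, then rise.

```bash
python3 -m creep '[{"translation":[0,0,0.3],"angular":[0,0,0],"jaw":0},{"translation":[0,0,0.3],"angular":[0,0,0],"jaw":0.45},{"translation":[0,0,0.3],"angular":[0,0,0],"jaw":0.6},{"translation":[0,0,0.3],"angular":[0,0,0],"jaw":0.8},{"translation":[0,0,0.3],"angular":[0,0,0],"jaw":1},{"translation":[0,0,0.3],"angular":[0,0,0],"jaw":1},{"translation":[0,0,0.3],"angular":[0,0,0],"jaw":1},{"translation":[0,0,0.3],"angular":[0,0,0],"jaw":1}]'
python3 -m creep '[{"translation":[0,0,-5],"angular":[0,0,0],"jaw":1},{"translation":[0,0,-20],"angular":[0,0,0],"jaw":1},{"translation":[0,0,-45],"angular":[0,0,0],"jaw":1},{"translation":[0,0,-75],"angular":[0,0,0],"jaw":1},{"translation":[0,0,-105],"angular":[0,0,0],"jaw":1},{"translation":[0,0,-125],"angular":[0,0,0],"jaw":1},{"translation":[0,0,-130],"angular":[0,0,0],"jaw":1},{"translation":[0,0,-130],"angular":[0,0,0],"jaw":1}]'
python3 - <<'E'
from h import *
for c in("scene","side"):
    im=ctrl.get_image(c); cv2.imwrite(f"pics/{c}3.png",im[:,:,::-1])
for c,uv in(("scene",(198,318)),("side",(102,305))):
    p,s=blob(cv2.imread(f"pics/{c}3.png"),uv); print(c,p,s)
a=cv2.imread("pics/scene3.png")[150:350,100:360];b=cv2.imread("pics/side3.png")[150:350,180:440]
cv2.imwrite("pics/e.png",cv2.resize(np.hstack([a,b]),None,fx=1.5,fy=1.5))
E
```

```text
t: 16.8
ee_pos: [509.9, 10.3, 34.3]
orientation: [-3.138, 0.153, 0.0]
ft_force: [-0.5, 0.1, 0.7]
width: 87.6
grasp_force: 0.0
t: 17.8
ee_pos: [509.9, 10.3, 164.6]
orientation: [-3.138, 0.153, -0.001]
ft_force: [0.5, 0.4, -0.9]
width: 87.3
grasp_force: 0.0
scene [198.51 318.19] 192
side [102.16 304.57] 225
```

View pics/e.png

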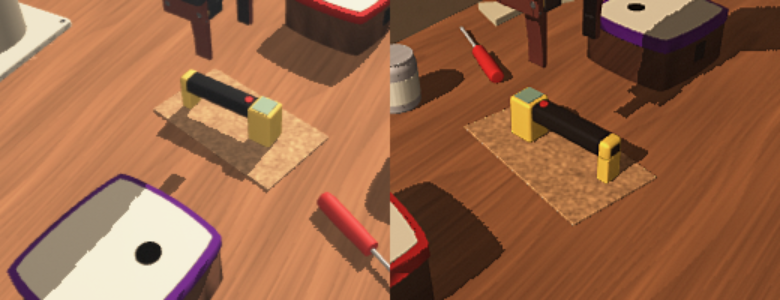

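The wand stands on its head and foot on the mat (crop: head (265,120), foot (188,88)). The gripper is clear of it, and the drum dots haven't moved.

```bash
python3 -c "
from workcell import ctrl
print(ctrl.close_job())"
```

```text
the job is handed in; nothing more can be done
None
```

I held the thermometer level and still about 70 mm over the purple drum's dot for over 3 s, set it back on its feet on the cork mat, let go with neither drum moved, and handed the job in at about 18 s; no verdict came back.

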